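Hang the rinsed pots on the drying rail and start the blower

ROBOT

A 7-joint arm with a two-finger parallel gripper is mounted at the origin on the work surface. World frame = base frame: x ahead of the robot, y to its left, z up, the work surface at z = 0. Lengths are in m, angles in rad, forces in N, time in s.
With the tool pointing down it reaches from about 0.4 to 0.9 m from the base axis. Payload 5.6 kg.
Tool frame: the origin (TCP) lies midway between the tips of the shut fingers; the grasp point (between the pads) lies 19 mm behind it; z points along the fingers, y is the line along which they close (so a half turn about z gives the same grasp; the last joint's range is limited). The gripper opens to 92 mm and grips with 3 to 60 N. Pads are 20 mm wide; open, the fingers measure 128 mm over their backs; the gripper's body (75 mm by 189 mm) begins 69 mm behind the grasp point.
Start: joints at [-1.362, 0.468, -0.012, 1.603, 0.006, 1.071, -0.056], TCP at [0.162, 0.629, 0.215] pointing down, gripper open.
Joint ranges: [-2.53, 2.53], [-0.31, 2.02], [-1.57, 1.55], [0.28, 2.44], [-1.29, 4.43], [0.15, 1.84], [-2.92, 2.92]. Speed limits (rad/s): [2.57, 2.57, 3.14, 3.14, 3.14, 3.14, 3.14].

INTERFACE

Orientations are given as a 3x3 rotation matrix whose columns are the frame's x, y, z axes.
In Python, from station import env, effector, solver, viewer, workorder, search_frame, tip_of gives the robot as it stands. Calls block until the motion is done:
- env.reach(position, orientation): joint-space move of the TCP to a pose.
- env.movel(position, frame=None, rate=0.15): straight line of the TCP; frame=None keeps the orientation; rate is the mean speed in m/s.
- env.goto_joints(angles): joint-space move.
- effector.release() and effector.grasp(squeeze=None): open the fingers fully, or close them until they stop; squeeze is the grip in N (None keeps the last).
- env.pause(seconds).
- solver.inverse_kinematics(position, orientation): joint angles nearest the present ones, or None.
- env.sense(): the state.
- viewer.read_camera(name): name is "scene" or "top"; returns (picture, depth): 400x640x3 uint8, red, green, blue; 400x640 float32, m along the optical axis (not along the pixel's ray), 0 where there is no reading.
- viewer.camera_info(name): a dict with "intrinsics" (3x3 intrinsics, pixels), "eye" and "rotation" of the camera in the world. Camera axes: x right, y up, looking along -z (the intrinsics and any distortion apply to the point x, -y, -z); pixel columns grow to the right and rows downward; lengths in m; the calibration is good to about 2 mm. A picture is of the moment at which its call begins. camera_info takes no time and is no camera call.
A pose or a line that the arm cannot do raises env.PlanningError and nothing moves.
- workorder.finish_job(): hands the job in; it is judged then, once.
Trained networks look in the newest picture that a camera, given by its name, has taken for a name from the list of things; names that differ only in an ending like _2 or _b are one class to them, and where a whole thing is asked for, a point or a joint stands for the part that bears it (a point fixed in the world has none). Each returns a list of dicts, best first, with "score" (0 to 1); they miss things now and then, are a little off and sometimes report something else, mostly with a low value. They report only what shows in the picture. A call takes as long as a camera call. They do not tell look-alikes from the thing itself.
- search_frame(camera, name): "at" ([x, y, z] in m, in world coordinates, good to about 4 mm: the middle of the surface that is visible of it).
- tip_of(camera, name): "at" ([x, y, z] in m, in world coordinates, good to about 4 mm: a listed point, or the origin of a listed thing).
The state is a dict: "t": time; "joint_positions": joint angles; "joint_velocities": joint speeds; "tau": joint torques, N m; "ee_pos": TCP position; "tcp_rot": TCP orientation; "wrist_force": force on the tool from outside, world axes, zero at the start; "moment": the same for the moment, N m; "gripper_width": finger opening in m; "grasp_force": force on a finger pad.
Only numpy, scipy, OpenCV 4.12 (cv2) and the standard library are available. Lean on these libraries where they do the work, as an engineer would, in place of code of your own. Each camera call takes 0.05 s, during which the arm holds its last target. There are 200 camera calls.

TASK

First turn the dial of the drying rail to zero, so that it blows cold. Then hang every rinsed pot that stands on the granite by its hook over the rail's top bar, on the robot's side, each in a gap of its own between two of the pots already hanging there; lower them in without knocking off or pushing aside their neighbours, and do not knock the other things on the vanity about. Last, push the slide switch fully over to start the blower, leaving the dial at zero.

Things in the scene. Friction and masses are not known exactly. Their poses are not given: they have to be found in the camera images.
- rail: fixed drying rail, a low ladder of two level square steel bars, 10 by 10 mm, along its y, 520 mm long. Origin on the granite below the top bar's middle; x points away from the robot. The top bar's top is 160 mm, the lower bar's middle 80 mm above the granite; hanging pots lean on the lower bar. Five hang at about y = -208, -104, 0, 104, 208 mm: four gaps about 60 mm wide. Yaw within 0.12 rad.
- pot0: square white porcelain pot with a steel strap hook, standing upright on the granite. Cup 40 mm (x) by 44 mm (y) by 50 mm high, open on top; origin at the centre of its underside; its hook is at the back (+x). About 160 g. Hung, its underside is 60 mm above the granite and its +x points at the rail. Three or all four of pot0 to pot3 are present (None when absent).
- pot1: another pot exactly like pot0 (or absent: None)
- pot2: another pot exactly like pot0 (or absent: None)
- pot3: another pot exactly like pot0 (or absent: None)
- pot0_grip (a point): middle of the steel grip block on top of pot0's hook, 29 mm behind (+x) and 118 mm above the pot's origin: 26 mm (x) by 16 mm (y) by 24 mm high, top at 130 mm. Below it the hook, 16 mm wide: a 4 mm strap, flush with the cup's back, a bridge with its underside at 100 mm, and a lip 20 mm down; slot between strap and lip 18 mm wide, x = 20 to 38 mm, centred under the block.
- pot1_grip (a point): the same point of pot1 (or None)
- pot2_grip (a point): the same point of pot2 (or None)
- pot3_grip (a point): the same point of pot3 (or None)
- hung0: pot already hanging on the top bar, on the robot's side: same hook, block and 40 x 44 mm footprint as pot0, but its cup is 62 mm high (bridge underside 112 mm, block top 142 mm above the origin). Origin at the centre of its underside, 48 mm above the granite; +x points at the rail. Loose, only hooked over the bar. About 160 g.
- hung1: another hanging pot exactly like hung0
- hung2: another hanging pot exactly like hung0
- hung3: another hanging pot exactly like hung0
- hung4: another hanging pot exactly like hung0
- control_box: fixed white control box, 150 mm (x) by 90 mm (y) by 60 mm high, to the robot's right; origin at the centre of its underside. It carries the dial at x = -30 mm, y = 0 and the slide switch at x = 50 mm.
- dial (a joint): angle of the dial about the vertical, in rad, counterclockwise from above positive; at 0 the pointer is at the long zero mark, towards the box's -x side, and the grip bar lies along the box's x. It turns from -0.7 to 2.5 with light friction (0.03 N m), stays where it is left, and starts between 0.7 and 2.2.
- dial_grip (a point): on the dial's axis, 83 mm above the granite, in the grip bar: the bar is 42 mm long, 10 mm thick and stands from 66 to 94 mm above the granite (box top at 60 mm, dial disc 46 mm across below the bar). Its orientation turns with the dial: x lies along the bar, the pointer end is -x.
- switch (a joint): travel of the slide switch along the box's +y, in m: 0 = off, 0.040 = fully on (end stop). Friction 1.5 N, stays where it is left; starts between 0 and 0.006.
- switch_grip (a point): in the middle of the slide switch's upright tab, 83 mm above the granite; the tab is 12 mm (box x) by 10 mm (box y) and stands from 64 to 90 mm above the granite. It moves with the switch.
- cream_jar: white porcelain eye cream jar, 46 mm across, 40 mm high, a bystander; origin at the centre of its underside
- dropper: smoky glass dropper bottle, 36 mm across, 103 mm high, a bystander; origin at the centre of its underside
- gua_sha: flat green jade stone, about 85 by 45 mm, 8 mm thick, lying on the granite, a bystander; origin at the middle of its underside
- pusher: thin rose-gold cuticle pusher, 110 mm long, 8 mm thick, lying on the granite, a bystander; origin at its middle
Mind the look-alikes: they are no part of the job. Leave any red or yellow look-alike of the pot2 alone. Leave any purple look-alike of the pot3 alone.

How it is judged:
By the outcome, as a careful person would: the job done as asked, in the order asked, and still so for the second after the job is handed in, with the robot touching nothing.
Of pot0, pot1, pot2, pot3 only 3 to 4 are there at a start; the rules pass over those that are not, and their reading is None.
At some moment in a run one of pot0, pot1, pot2, pot3 may be knocked a few centimetres aside while the robot is not near it.
It also fails if it takes over 210 s, if anything falls off the work surface, if the arm or the gripper's body presses on something with over 40 N, if the wrist force passes 120 N, or if a joint passes its speed limit or range.

## Working session

There is one attempt and no reset: what is moved stays moved. The work goes in short steps, each a Python script; the robot and the scene stay as the last script left them, time stands still between calls to the robot, and variables do not carry over. Pictures are saved under pics/ and viewed, at most 14 in all, crops included, and the job is handed in when it is done.

```bash
ls; mkdir -p pics
cat > h.py <<'E'
import numpy as np, cv2
from station import env, effector, solver, viewer, workorder, search_frame, tip_of
def snap(cam,fn=None):
    p,d=viewer.read_camera(cam)
    if fn: cv2.imwrite('pics/'+fn,p[:,:,::-1])
    return p,d
def proj(cam,P):
    c=viewer.camera_info(cam);K=np.array(c['intrinsics']);R=np.array(c['rotation']);e=np.array(c['eye'])
    q=R.T@(np.array(P)-e);q=q*[1,-1,-1];u=K@q;return u[:2]/u[2]
def cloud(cam,d):
    c=viewer.camera_info(cam);K=np.array(c['intrinsics']);R=np.array(c['rotation']);e=np.array(c['eye'])
    v,u=np.mgrid[:d.shape[0],:d.shape[1]]
    x=(u-K[0,2])/K[0,0]*d;y=(v-K[1,2])/K[1,1]*d
    return np.stack([x,-y,-d],-1)@R.T+e
E
python3 - <<'E'
from h import *
np.set_printoptions(precision=3,suppress=True)
for c in ("scene","top"):
    snap(c,c+'0.png'); i=viewer.camera_info(c); print(i)
    for n in ["pot0_grip","pot0","hung0","rail","control_box","dial_grip","switch_grip","cream_jar","dropper","gua_sha","pusher"]:
        print(c,n,[(np.array(r['at']).round(3).tolist(),round(r['score'],2),proj(c,r['at']).round().astype(int).tolist()) for r in tip_of(c,n)])
print(env.sense())
E
```

```text
pics
{'intrinsics': array([[384.43 ,   0.   , 320.865],
       [  0.   , 384.43 , 198.802],
       [  0.   ,   0.   ,   1.   ]]), 'eye': array([0.951, 0.153, 0.913]), 'rotation': array([[-0.268, -0.844,  0.464],
       [ 0.963, -0.23 ,  0.139],
       [-0.011,  0.484,  0.875]])}
scene pot0_grip [([0.43, 0.384, 0.002], 0.74, [463, 220]), ([0.558, 0.402, -0.001], 0.72, [465, 267]), ([0.484, -0.086, 0.118], 0.62, [282, 173])]
scene pot0 [([0.451, 0.263, -0.001], 0.96, [416, 216]), ([0.377, 0.087, -0.002], 0.93, [357, 179]), ([0.349, 0.272, -0.003], 0.91, [424, 185]), ([0.488, 0.169, 0.002], 0.86, [378, 219]), ([0.466, -0.107, -0.001], 0.79, [281, 189]), ([0.467, 0.017, 0.001], 0.65, [324, 199])]
scene hung0 [([0.598, 0.271, 0.046], 0.88, [413, 262]), ([0.606, 0.163, 0.046], 0.83, [368, 254]), ([0.62, -0.036, 0.05], 0.79, [286, 238]), ([0.636, -0.149, 0.048], 0.62, [241, 233]), ([0.616, 0.055, 0.048], 0.58, [323, 246])]
scene rail [([0.638, 0.065, 0.001], 0.81, [325, 262]), ([0.597, 0.272, 0.045], 0.65, [414, 262])]
scene control_box [([0.472, -0.35, -0.001], 0.75, [199, 172])]
scene dia
[... 1760 characters left out ...]
([0.432, 0.385, -0.004], 0.93, [179, 228]), ([0.484, -0.083, 0.118], 0.66, [365, 203])]
top pusher [([0.643, -0.328, 0.005], 0.51, [454, 145])]
{'t': 1.2, 'joint_positions': array([-1.362,  0.468, -0.012,  1.603,  0.006,  1.071, -0.056]), 'joint_velocities': array([ 0.   , -0.001, -0.001,  0.   , -0.001,  0.001, -0.001]), 'tau': array([  0.   , -52.041,  -0.012, -24.406,  -0.057,   0.011,   0.   ]), 'ee_pos': array([0.162, 0.629, 0.215]), 'tcp_rot': array([[-0.968,  0.249,  0.   ],
       [ 0.249,  0.968, -0.   ],
       [-0.   , -0.   , -1.   ]]), 'wrist_force': array([0.034, 0.548, 0.133]), 'moment': array([-0.037,  0.041,  0.017]), 'grasp_force': 0.0, 'gripper_width': 0.09169188075689115}
```

View pics/scene0.png

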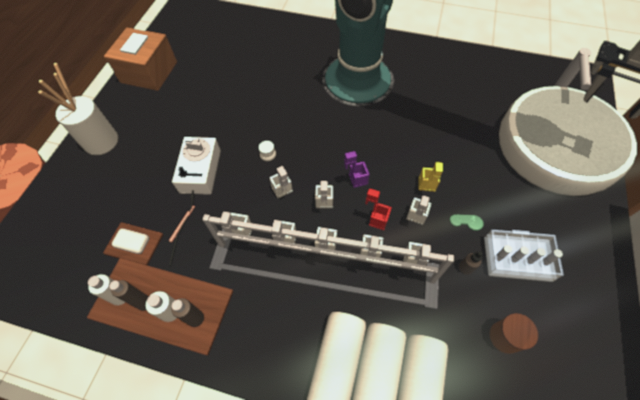

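View pics/top0.png

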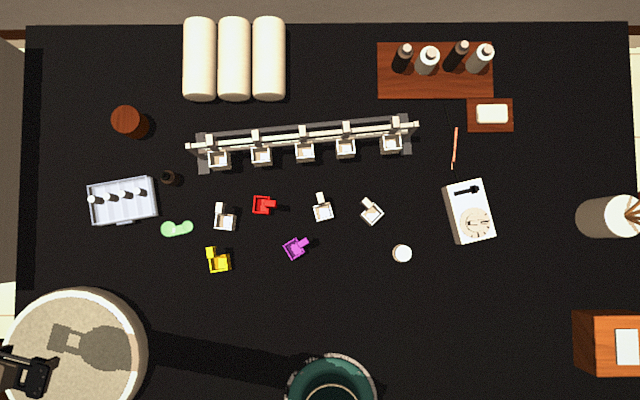

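White pots stand at top-view pixels (224,215), (323,207) and (371,211). The look-alikes are red (263,205), yellow (219,260) and purple (295,248), so three pots are present. Next I'll measure from depth in both views and take a close crop.

```bash
cat >> h.py <<'E'
def both():
    out=[]
    for c in ("top","scene"):
        p,d=snap(c); P=cloud(c,d); m=d>0
        out.append((P[m],p[m].astype(int)))
    return out
def near(P,c,r): return np.hypot(P[:,0]-c[0],P[:,1]-c[1])<r
def rect(pts):
    (c,s,a)=cv2.minAreaRect((pts[:,:2]*1000).astype(np.float32)); return np.round(c,1),np.round(s,1),round(a,1)
E
python3 - <<'E'
from h import *
np.set_printoptions(precision=4,suppress=True)
p,d=snap("top"); cv2.imwrite('pics/crop.png',cv2.resize(p[125:275,170:510,::-1],None,fx=2.3,fy=2.3,interpolation=cv2.INTER_CUBIC))
B=both()
for k,(P,C) in zip(("top","scene"),B):
    print(k,'granite z',np.median(P[near(P,(0.45,-0.2),.03)][:,2]))
    for n,c in dict(A=(.448,.26),B=(.47,.016),C=(.46,-.109)).items():
        Q=P[near(P,c,.065)]
        b=Q[(Q[:,2]>.112)&(Q[:,2]<.15)]; t=Q[(Q[:,2]>.126)&(Q[:,2]<.14)]; cup=Q[(Q[:,2]>.044)&(Q[:,2]<.056)]
        print(n,len(b),'top z',np.percentile(b[:,2],[50,95]),'c',t.mean(0),rect(t) if len(t)>3 else 0,'cup',rect(cup))
    for i,c in enumerate([(.633,-.150),(.625,-.037),(.616,.058),(.606,.164),(.600,.268)]):
        Q=P[near(P,(c[0]+.029,c[1]),.03)]; t=Q[(Q[:,2]>.183)&(Q[:,2]<.2)]
        print('hung',i,len(t),t.mean(0) if len(t) else 0,rect(t) if len(t)>3 else 0)
    m=(P[:,2]>.154)&(P[:,2]<.166)&(P[:,0]>.58)&(P[:,0]<.72)&(abs(P[:,1]-.06)<.28)
    Q=P[m]; f=np.polyfit(Q[:,1],Q[:,0],1); 
    for _ in range(4):
        r=Q[:,0]-np.polyval(f,Q[:,1]); Q=Q[abs(r)<.008]; f=np.polyfit(Q[:,1],Q[:,0],1)
    print('bar',f,len(Q),Q[:,2].mean(),Q[:,1].min(),Q[:,1].max(), np.percentile(Q[:,0]-np.polyval(f,Q[:,1]),[3,97]))
    Q=P[near(P,(.47,-.35),.13)]; t=Q[(Q[:,2]>.055)&(Q[:,2]<.064)]; print('box',rect(t))
    t=Q[(Q[:,2]>.087)&near(Q,(.44,-.357),.04)];print('dialbar',len(t),t.mean(0),rect(t))
    t=Q[(Q[:,2]>.082)&near(Q,(.52,-.357),.035)];print('tab',len(t),t.mean(0),rect(t))
E
```

```text
top granite z -1.6323155954567348e-05
A 93 top z [0.1278 0.1322] c [0.473  0.2604 0.1291] (array([437.5, 264.9]), array([ 15.8, 104.1]), 82.9) cup (array([448.2, 262.9]), array([44.3, 39.5]), 84.6)
B 81 top z [0.1296 0.1329] c [0.4989 0.0239 0.1299] (array([498.8,  24. ]), array([25.7, 15.3]), 13.5) cup (array([471.1,  16.3]), array([39.5, 43.9]), 14.9)
C 86 top z [0.1292 0.1337] c [ 0.486  -0.0853  0.1299] (array([485.9, -85.2]), array([25. , 16.2]), 42.5) cup (array([ 465.4, -106.2]), array([40.1, 42.8]), 43.9)
hung 0 86 [ 0.6622 -0.1455  0.1896] (array([ 661.9, -146.1]), array([24.9, 16.5]), 5.1)
hung 1 87 [ 0.6522 -0.0349  0.189 ] (array([652.9, -35.1]), array([26.5, 16. ]), 1.1)
hung 2 81 [0.643  0.0632 0.1894] (array([642.5,  63. ]), array([24.9, 15.6]), 0.8)
hung 3 89 [0.634  0.1678 0.1888] (array([634. , 168.2]), array([26.6, 15.8]), 1.2)
hung 4 84 [0.6248 0.2704 0.1889] (array([625.1, 270.7]), array([26.3, 15.9]), 3.8)
bar [-0.0906  0.6455] 954 0.15970818346133783 -0.2024875532100633 0.3310462296977225 [-0.0051  0.0055]
box (array([ 469.9, -347.3]), array([149.8,  91.9]), 13
[... 762 characters left out ...]
ray([26.6, 16.3]), 6.7)
hung 1 99 [ 0.6539 -0.0347  0.1901] (array([652.6, -35.1]), array([26.6, 16. ]), 2.3)
hung 2 101 [0.6452 0.0633 0.1902] (array([644.1,  63. ]), array([26.7, 15.9]), 5.5)
hung 3 104 [0.6359 0.168  0.1904] (array([634.6, 167.9]), array([26.1, 15.9]), 5.4)
hung 4 113 [0.6268 0.2698 0.1906] (array([625.3, 269.9]), array([26.2, 15.6]), 6.4)
bar [-0.0894  0.6467] 1150 0.16040903062094147 -0.2024281253191244 0.33048463969839903 [-0.006   0.0047]
box (array([ 469.1, -347.5]), array([153.9,  90.4]), 13.0)
dialbar 71 [ 0.4411 -0.3533  0.0931] (array([ 441. , -354.3]), array([12.1, 41.7]), 9.1)
tab 25 [ 0.5232 -0.3525  0.0884] (array([ 522.3, -353.3]), array([12.7,  9.8]), 17.3)
```

View pics/crop.png

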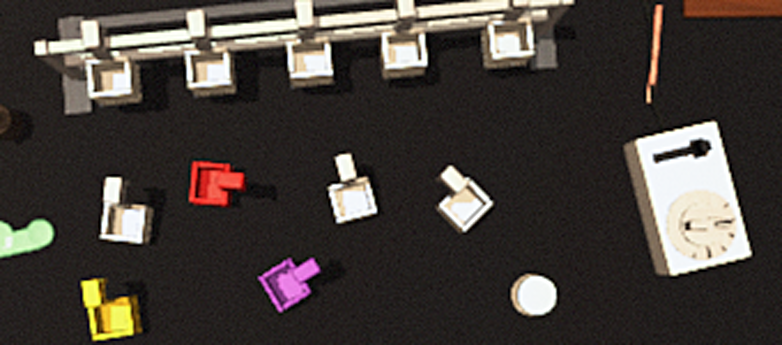

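The crop confirms the choice: three white pots with back hooks at crop pixels (127,222), (350,195) and (462,205). Heights agree in both views (blocks 130 mm, hung blocks 190 mm, bar 160 mm). Box yaw is about 13°, and the dial bar lies at about 97° in world, so the dial is at about +84°. I'll turn the dial first.

```bash
cat >> h.py <<'E'
def R(a):
    y=np.array([np.cos(a),np.sin(a),0]); z=np.array([0,0,-1.]); return np.stack([np.cross(y,z),y,z],1)
def st(): 
    s=env.sense(); return dict(t=round(s['t'],1),p=s['ee_pos'].round(4),w=round(s['gripper_width'],4),F=s['wrist_force'].round(1),g=round(float(s['grasp_force']),1),q7=round(s['joint_positions'][6],2))
BOX=np.array([.4695,-.3474]); BY=np.radians(13.0)
def bp(x,y,z): return np.r_[BOX+[np.cos(BY)*x-np.sin(BY)*y,np.sin(BY)*x+np.cos(BY)*y],z]
def barang(P,c):
    t=P[(P[:,2]>.087)&near(P,c,.03)][:,:2]; w,v=np.linalg.eigh(np.cov(t.T)); return t.mean(0),np.degrees(np.arctan2(v[1,1],v[0,1]))%180
E
python3 - <<'E'
from h import *
D=bp(-.03,0,0)[:2]; print(D)
B=both(); an=[barang(P,D)[1] for P,_ in B]; print(an)
a0=np.radians(np.mean(an)-90); a1=BY-np.pi/2
best=None
for f in (0,np.pi):
    q=[solver.inverse_kinematics([*D,.072],R(a+f)) for a in (a0,a1)]
    print(f,[None if x is None else x[6].round(2) for x in q])
    if all(x is not None for x in q):
        m=max(abs(x[6]) for x in q)
        if best is None or m<best[0]: best=(m,f)
f=best[1]
env.reach([*D,.25],R(a0+f)); env.movel([*D,.12]); env.movel([*D,.071],rate=.06); print(st())
effector.grasp(15); print(st())
for a in np.linspace(a0,a1,8)[1:]: env.reach([*D,.071],R(a+f))
print(st()); effector.release(); env.movel([*D,.3]); print(st())
env.reach([.3,-.35,.35],R(a1+f))
print([barang(P,D) for P,_ in both()]); snap('top','dial.png')
E
```

```text
[ 0.4402689  -0.35414853]
[np.float64(96.03831197983402), np.float64(95.12177375925097)]
0 [np.float64(1.19), np.float64(-0.18)]
3.141592653589793 [np.float64(-1.49), np.float64(2.76)]
{'t': 7.0, 'p': array([ 0.4404, -0.3544,  0.0712]), 'w': 0.0919, 'F': array([ 0.5, -0.4,  0.8]), 'g': 0.0, 'q7': np.float64(1.34)}
{'t': 8.2, 'p': array([ 0.4395, -0.3543,  0.071 ]), 'w': 0.01, 'F': array([-3.5, -0.5,  1.9]), 'g': 15.0, 'q7': np.float64(1.34)}
{'t': 10.2, 'p': array([ 0.4417, -0.3558,  0.0711]), 'w': 0.0098, 'F': array([ 4.4, -7.4, -7.5]), 'g': 15.0, 'q7': np.float64(0.13)}
{'t': 13.2, 'p': array([ 0.44  , -0.3538,  0.2992]), 'w': 0.0918, 'F': array([-0.3,  0.1,  0.4]), 'g': 0.0, 'q7': np.float64(-0.09)}
[(array([ 0.44029875, -0.35394652]), np.float64(12.174493716650943)), (array([ 0.44113431, -0.35342832]), np.float64(13.3338116614309))]
```

```bash
cat >> h.py <<'E'
RY=np.radians(5.15)
def fit(B,c,dz=0.):
    """block centre, yaw(deg), cup centre of a pot whose underside is at dz, from each view"""
    res=[]
    for P,_ in B:
        cc=np.array(c[:2])
        for _ in range(3):
            u=P[(P[:,2]>dz+.044)&(P[:,2]<dz+.056)&near(P,cc,.034)]
            if len(u)<10: break
            cc=np.array(rect(u)[0])/1000
        b=P[(P[:,2]>dz+.125)&(P[:,2]<dz+.137)&near(P,cc,.045)]
        if len(u)<10 or len(b)<10: res.append(None); continue
        bc=np.array(rect(b)[0])/1000; d=bc-cc; y=np.degrees(np.arctan2(d[1],d[0])); ra=rect(u)[2]
        ra=ra+90*np.round((y-ra)/90); res.append((bc,y.round(1),round(ra,1),cc.round(4)))
    return res
def hung(B):
    out=[]
    for c in [(.662,-.146),(.6525,-.035),(.643,.063),(.634,.168),(.625,.270)]:
        cs=[]
        for P,_ in B:
            t=P[(P[:,2]>.183)&(P[:,2]<.2)&near(P,c,.03)]
            if len(t)>40: cs.append(np.array(rect(t)[0])/1000)
        out.append(np.mean(cs,0).round(4) if cs else None)
    return out
def pick(bc,yaw,place_yaw=RY,back=0.002):
    u=np.array([np.cos(yaw),np.sin(yaw)]); p=np.array(bc)-back*u; best=None
    for f in (0,np.pi,-np.pi):
        q=[solver.inverse_kinematics([*p,.106],R(yaw+f)),solver.inverse_kinematics([.64,p[1],.3],R(place_yaw+f))]
        if all(x is not None for x in q):
            m=max(abs(x[6]) for x in q)
            if best is None or m<best[0]: best=(m,f)
    f=best[1]
    env.reach([*p,.30],R(yaw+f)); env.movel([*p,.15]); env.movel([*p,.106],rate=.05); env.pause(.2); print('at',st())
    effector.grasp(30); print('grip',st())
    env.movel([*p,.14],rate=.05); env.movel([*p,.36]); print('up',st()); return f
E
python3 - <<'E'
from h import *
np.set_printoptions(precision=4,suppress=True)
B=both(); print(hung(B))
for n,c in dict(A=(.448,.262),B=(.471,.016),C=(.465,-.106)).items(): print(n,fit(B,c))
r=[x for x in fit(B,(.465,-.106)) if x]
bc=np.mean([x[0] for x in r],0); yaw=np.radians(np.mean([(x[1]+x[2])/2 for x in r])); print(bc,np.degrees(yaw))
f=pick(bc,yaw); H=hung(B); g=(H[0]+H[1])/2
env.reach([*(g-[.0025,0]),.36],R(RY+f)); env.movel([*(g-[.0025,0]),.30]); env.pause(.3); print(st(),f,g)
B=both(); print(fit(B,g-np.array([.029,.003]),dz=.194))
for P,_ in B:
  for c in ((g[0]-.029+.006,g[1]-.055),(g[0]-.035,g[1]+.05)):
    u=P[(P[:,2]>.102)&(P[:,2]<.116)&near(P,c,.034)]; print('cup',len(u),rect(u) if len(u)>5 else 0)
  u=P[(P[:,2]>.235)&(P[:,2]<.252)&near(P,g-[.029,.003],.04)]; print('held',len(u),rect(u) if len(u)>5 else 0)
snap('scene','hoverC.png')
E
```

```text
[array([ 0.6627, -0.1461]), array([ 0.6527, -0.035 ]), array([0.6435, 0.063 ]), array([0.6346, 0.168 ]), array([0.6253, 0.2703])]
A [(array([0.4769, 0.2597]), np.float64(-6.2), np.float64(-6.7), array([0.4485, 0.2628])), (array([0.4784, 0.2593]), np.float64(-7.1), np.float64(-6.3), array([0.4487, 0.263 ]))]
B [(array([0.4993, 0.0238]), np.float64(14.7), np.float64(14.5), array([0.471 , 0.0164])), (array([0.4998, 0.0236]), np.float64(16.5), np.float64(15.1), array([0.4711, 0.0151]))]
C [(array([ 0.486 , -0.0854]), np.float64(43.8), np.float64(44.4), array([ 0.4644, -0.1061])), (array([ 0.4858, -0.0856]), np.float64(44.7), np.float64(45.2), array([ 0.4645, -0.1067]))]
[ 0.4859 -0.0855] 44.525
at {'t': 18.1, 'p': array([ 0.4847, -0.0869,  0.1063]), 'w': 0.0919, 'F': array([ 0.8, -0.7,  0. ]), 'g': 0.0, 'q7': np.float64(0.78)}
grip {'t': 19.1, 'p': array([ 0.4845, -0.0868,  0.106 ]), 'w': 0.026, 'F': array([ 0.1,  0. , -0.2]), 'g': 30.0, 'q7': np.float64(0.78)}
up {'t': 21.6, 'p': array([ 0.4841, -0.0868,  0.3591]), 'w': 0.0258, 'F': array([ 0.2,  0.8, -1.5]), 'g': 30.0, 'q7': np.float64(0.87)}
{'t': 23.2, 'p': array([ 0.6556, -0.0905,  0.301 ]), 'w': 0.0254, 'F': array([-0.4, -0.9, -2.4]), 'g': 30.0, 'q7': np.float64(0.1)} 0 [ 0.6577 -0.0906]
[None, (array([ 0.6497, -0.0813]), np.float64(12.3), np.float64(7.3), array([ 0.6268, -0.0863]))]
cup 0 0
cup 140 (array([624. , -37.5]), array([40.2, 44.3]), 6.8)
held 72 (array([625.7, -76.2]), array([39.1, 13.2]), 2.0)
cup 96 (array([ 633.2, -143.7]), array([42.3, 34.7]), 6.7)
cup 90 (array([623.4, -37.5]), array([42. , 43.4]), 4.6)
held 172 (array([626.8, -86.3]), array([40.9, 33.3]), 7.3)
```

View pics/hoverC.png

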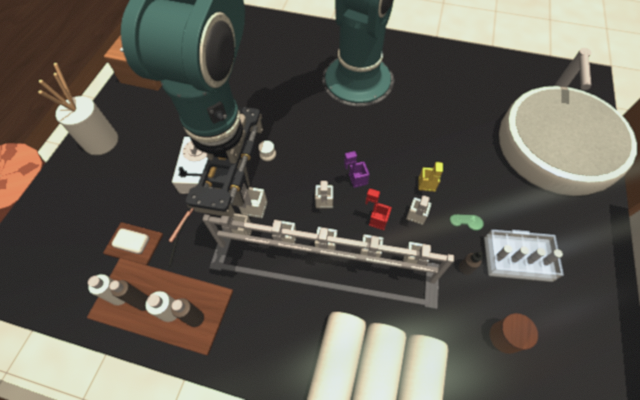

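The picture shows pot C held at (255,200) above its gap, and the cup measures within 1 mm of where it should be. Now lower it.

```bash
cat >> h.py <<'E'
def hang(x,y,f,zend=.1675):
    F0=env.sense()['wrist_force']
    for z in (.25,.21,.19,.178,zend):
        env.movel([x,y,z],rate=.05); env.pause(.1); s=env.sense(); dF=s['wrist_force']-F0
        print(s['ee_pos'].round(4),dF.round(1))
        if np.linalg.norm(dF)>6: print('CONTACT'); return False
    s=np.array([.002*np.cos(RY),.002*np.sin(RY)])
    env.movel([x+s[0],y+s[1],zend],rate=.03); env.movel([x+s[0],y+s[1],zend-.0015],rate=.03); env.pause(.2); print(st())
    effector.release(); env.pause(.3); env.movel([x+s[0],y+s[1],.25],rate=.08); env.movel([x+s[0],y+s[1],.36]); return True
E
python3 - <<'E'
from h import *
np.set_printoptions(precision=4,suppress=True)
p=env.sense()['ee_pos']
if hang(.6552,-.0906,0):
    env.reach([.35,-.25,.4],R(RY)); B=both(); print(hung(B)); print(fit(B,(.63,-.093),.06)); print(st())
    for n,c in dict(A=(.448,.262),B=(.471,.016)).items(): print(n,fit(B,c))
    snap('scene','hungC.png')
E
```

```text
[ 0.6554 -0.0906  0.2505] [-2.1  0.6  0. ]
[ 0.6555 -0.0906  0.2105] [-1.6 -0.6 -1.1]
[ 0.6554 -0.0906  0.1902] [-1.6  1.1 -0. ]
[ 0.6553 -0.0906  0.178 ] [-1.3  0.5 -1.2]
[ 0.6552 -0.0906  0.1674] [-2.   0.7 -0.3]
{'t': 27.9, 'p': array([ 0.6572, -0.0904,  0.166 ]), 'w': 0.0261, 'F': array([-0.5,  0.5, -1.4]), 'g': 30.0, 'q7': np.float64(0.08)}
[array([ 0.6625, -0.146 ]), array([ 0.6528, -0.0354]), array([0.644 , 0.0631]), array([0.6344, 0.1682]), array([0.6254, 0.2704])]
[(array([ 0.6572, -0.0889]), np.float64(8.8), np.float64(5.9), array([ 0.6287, -0.0933])), (array([ 0.658 , -0.0895]), np.float64(-2.7), np.float64(4.9), array([ 0.6282, -0.0881]))]
{'t': 32.8, 'p': array([ 0.3511, -0.2495,  0.3996]), 'w': 0.0921, 'F': array([0.3, 1.1, 0. ]), 'g': 0.0, 'q7': np.float64(0.64)}
A [(array([0.477 , 0.2596]), np.float64(-6.6), np.float64(-6.4), array([0.4483, 0.2629])), (array([0.4778, 0.2594]), np.float64(-6.8), np.float64(-5.9), array([0.4492, 0.2628]))]
B [(array([0.4993, 0.0241]), np.float64(15.3), np.float64(14.6), array([0.4711, 0.0164])), (array([0.4998, 0.0236]), np.float64(16.4), np.float64(15.0), array([0.4712, 0.0152]))]
```

View pics/hungC.png

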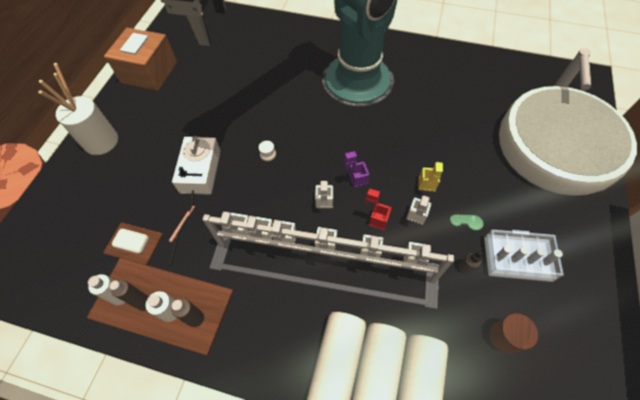

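Pot C hangs at (262,225) between its neighbours, which have not moved. Next is B, then A, each re-measured first.

```bash
cat > go.py <<'E'
from h import *
import sys
np.set_printoptions(precision=4,suppress=True)
def do(c,i):
    B=both(); H=hung(B); r=[x for x in fit(B,c) if x]; print(r)
    if len(r)<2 or np.linalg.norm(r[0][0]-r[1][0])>.004 or any(abs(np.linalg.norm(x[0]-x[3])-.029)>.004 for x in r): print('BAD FIT'); return False
    bc=np.mean([x[0] for x in r],0); yaw=np.radians(np.mean([(x[1]+x[2])/2 for x in r]))
    f=pick(bc,yaw)
    if env.sense()['gripper_width']<.022: print('MISSED'); return False
    g=(H[i]+H[i+1])/2-[.0025,0]; print('goal',g,f)
    env.reach([*g,.36],R(RY+f)); env.movel([*g,.30]); env.pause(.3); B=both()
    for P,_ in B:
        u=P[(P[:,2]>.235)&(P[:,2]<.252)&near(P,g-[.029,.003],.04)]; print('held',len(u),rect(u) if len(u)>5 else 0)
    if not hang(*g,f): return False
    env.reach([.35,-.25,.4],R(RY)); B=both(); print(hung(B),fit(B,g-[.027,.003],.06),st()); return True
do((.471,.016),2) and do((.4485,.263),3)
snap('scene','hungBA.png')
E
python3 go.py
```

```text
[(array([0.4992, 0.0238]), np.float64(14.9), np.float64(14.8), array([0.4711, 0.0163])), (array([0.4999, 0.0236]), np.float64(16.6), np.float64(14.9), array([0.4713, 0.0151]))]
at {'t': 36.5, 'p': array([0.4979, 0.0231, 0.1063]), 'w': 0.0918, 'F': array([0.2, 0. , 0.7]), 'g': 0.0, 'q7': np.float64(-0.07)}
grip {'t': 37.5, 'p': array([0.4976, 0.0232, 0.1059]), 'w': 0.0257, 'F': array([ 0.6, -0. , -0.9]), 'g': 30.0, 'q7': np.float64(-0.07)}
up {'t': 40.0, 'p': array([0.4972, 0.0231, 0.3592]), 'w': 0.0258, 'F': array([-0.6, -0.3, -2. ]), 'g': 30.0, 'q7': np.float64(0.1)}
goal [0.6365 0.1156] 0
held 0 0
held 0 0
[0.6368 0.1157 0.2504] [0.1 0.  0.4]
[0.6368 0.1157 0.2105] [ 0.  -0.3  1.3]
[0.6367 0.1157 0.1902] [-0.4  0.2  1. ]
[0.6366 0.1157 0.178 ] [ 0.  -0.2  0.7]
[0.6366 0.1156 0.1675] [ 0.7  0.9 -0.2]
{'t': 46.3, 'p': array([0.6385, 0.1158, 0.1659]), 'w': 0.0256, 'F': array([ 0.1, -0.3, -1.4]), 'g': 30.0, 'q7': np.float64(-0.38)}
[array([ 0.6626, -0.1456]), array([ 0.6529, -0.0353]), array([0.6437, 0.063 ]), array([0.6344, 0.1682]), array([0.6253, 0.2704])] [(array([0.6382, 0.1167]),
[... 163 characters left out ...]
 array([ 0.3507, -0.2494,  0.3998]), 'w': 0.0918, 'F': array([ 0.6, -0.2, -0.9]), 'g': 0.0, 'q7': np.float64(0.65)}
[(array([0.477 , 0.2599]), np.float64(-5.4), np.float64(-6.5), array([0.4483, 0.2626])), (array([0.4777, 0.2595]), np.float64(-6.9), np.float64(-6.8), array([0.4489, 0.263 ]))]
at {'t': 55.9, 'p': array([0.4755, 0.26  , 0.1063]), 'w': 0.0916, 'F': array([-0.2, -0. ,  0.2]), 'g': 0.0, 'q7': np.float64(-1.18)}
grip {'t': 57.3, 'p': array([0.4754, 0.2599, 0.106 ]), 'w': 0.0005, 'F': array([-0.1,  0.6,  0.2]), 'g': 0.0, 'q7': np.float64(-1.18)}
up {'t': 59.7, 'p': array([0.4751, 0.2597, 0.3592]), 'w': 0.0002, 'F': array([-0.3,  0.1,  0.2]), 'g': 0.0, 'q7': np.float64(-0.95)}
MISSED
```

View pics/hungBA.png

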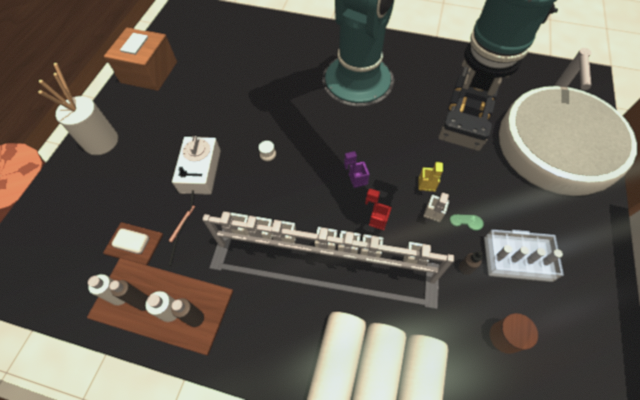

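Pot B hangs well. Pot A was knocked aside before the grasp and now stands upright at scene pixel (437,208). I'll open, park and find it again.

```bash
sed -i '/^do(/,$d' go.py
python3 - <<'E'
from h import *
np.set_printoptions(precision=4,suppress=True)
effector.release(); env.reach([.35,-.25,.4],R(RY))
B=both()
print([np.round(r['at'],3).tolist() for r in tip_of('top','pot0')])
print([np.round(r['at'],3).tolist() for r in tip_of('scene','pot0')])
print(fit(B,(.45,.31)))
for P,C in B:
    t=P[(P[:,2]>.124)&(P[:,2]<.137)&near(P,(.42,.3),.11)]; 
    k=cv2.kmeans(t[:,:2].astype(np.float32),2,None,(3,50,1e-5),5,cv2.KMEANS_PP_CENTERS); print('blocks',k[2],len(t))
snap('top','knock.png'); p=cv2.imread('pics/knock.png'); cv2.imwrite('pics/knockc.png',cv2.resize(p[190:290,160:320],None,fx=4,fy=4))
E
```

```text
[[0.43, 0.305, 0.001], [0.613, 0.112, 0.055], [0.38, 0.086, -0.001], [0.346, 0.274, -0.0], [0.621, -0.09, 0.058]]
[[0.431, 0.304, -0.004], [0.347, 0.274, 0.0], [0.633, -0.092, 0.058], [0.613, 0.114, 0.06], [0.375, 0.089, 0.0]]
[(array([0.4578, 0.3014]), np.float64(-7.8), np.float64(-8.9), array([0.4292, 0.3053])), (array([0.4583, 0.3016]), np.float64(-7.0), np.float64(-7.8), array([0.4298, 0.3051]))]
blocks [[0.458  0.3011]
 [0.3743 0.2793]] 163
blocks [[0.376  0.2791]
 [0.4597 0.3011]] 149
```

View pics/knockc.png

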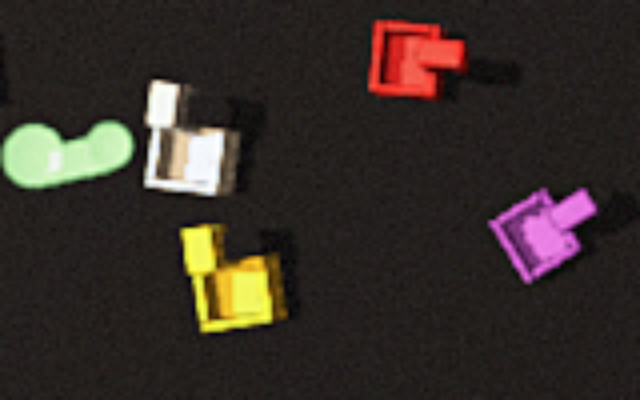

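Pot A is now at (168,140) in the crop, upright, with its block at (0.458, 0.3015) and yaw −8°. The yellow look-alike's block (200,250) is about 1 cm clear of the open front finger.

```bash
sed -i 's/f=pick(bc,yaw)/f=pick(bc,yaw,back=-.001)/' go.py
cat >> go.py <<'E'
do((.4295,.305),3)
snap('scene','hungA.png')
E
python3 go.py
```

```text
[(array([0.4579, 0.3015]), np.float64(-7.5), np.float64(-7.0), array([0.4291, 0.3053])), (array([0.4584, 0.3012]), np.float64(-7.6), np.float64(-7.3), array([0.4292, 0.3051]))]
at {'t': 67.8, 'p': array([0.4594, 0.3013, 0.1063]), 'w': 0.0922, 'F': array([ 0.1, -0.1,  0.5]), 'g': 0.0, 'q7': np.float64(-0.99)}
grip {'t': 68.8, 'p': array([0.4589, 0.3013, 0.106 ]), 'w': 0.0257, 'F': array([-0.7,  0.8,  0.7]), 'g': 29.9, 'q7': np.float64(-0.99)}
up {'t': 71.3, 'p': array([0.4588, 0.3009, 0.3591]), 'w': 0.026, 'F': array([ 0.6,  0.6, -1.2]), 'g': 29.9, 'q7': np.float64(-0.86)}
goal [0.6274 0.2192] 0
held 0 0
held 101 (array([600.5, 202.2]), array([40. , 15.7]), 7.2)
[0.6276 0.2193 0.2505] [-1.4  0.9 -0.5]
[0.6276 0.2193 0.2105] [-0.7  0.6 -0.2]
[0.6275 0.2193 0.1902] [-0.8  1.1  0. ]
[0.6274 0.2193 0.178 ] [-0.5  0.5 -0.3]
[0.6272 0.2191 0.1674] [-0.1  0.2 -1.7]
{'t': 77.6, 'p': array([0.6295, 0.2195, 0.1662]), 'w': 0.0258, 'F': array([1.1, 0.5, 0.5]), 'g': 29.9, 'q7': np.float64(-0.47)}
[array([ 0.6624, -0.1456]), array([ 0.6525, -0.0354]), array([0.6435, 0.063 ]), array([0.6345, 0.168 ]), array([0.6251, 0.27  ])] [(array([0.6296, 0.2195]), np.float64(6.4), np.float64(5.9), array([0.6009, 0.2163])), (array([0.6304, 0.2195]), np.float64(7.4), np.float64(4.0), array([0.6018, 0.2158]))] {'t': 83.1, 'p': array([ 0.3507, -0.2495,  0.3998]), 'w': 0.0919, 'F': array([-0. , -0.6, -0.7]), 'g': 0.0, 'q7': np.float64(0.64)}
```

View pics/hungA.png

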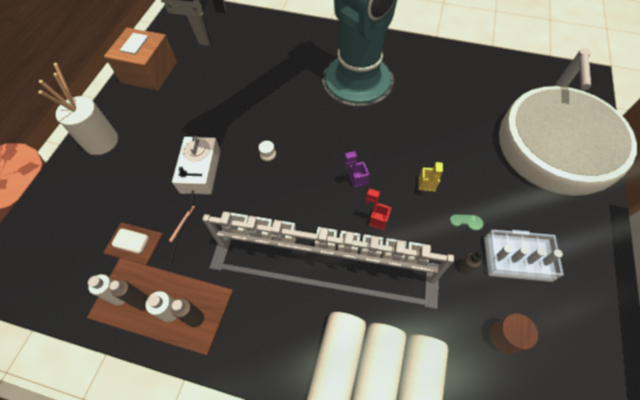

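All three pots hang, in the picture at about (262,225), (345,240) and (397,250), and the neighbours are unmoved. Now the switch.

Run:
```python
from h import *
np.set_printoptions(precision=4,suppress=True)
T=bp(.05,0,0)
def taby():
    o=[]
    for P,_ in both():
        t=P[(P[:,2]>.082)&(P[:,2]<.096)&near(P,T[:2],.035)]; c=np.array(rect(t)[0])/1000-BOX
        o.append((np.cos(BY)*c[0]+np.sin(BY)*c[1],-np.sin(BY)*c[0]+np.cos(BY)*c[1]))
    return np.array(o)
print('tab',taby())
fs=[(abs(q[6]),f) for f in (0,np.pi,-np.pi) if (q:=solver.inverse_kinematics(bp(.05,-.02,.072),R(BY+f))) is not None]; f=min(fs)[1]
env.reach(bp(.05,-.055,.25),R(BY+f)); effector.grasp(20)
env.movel(bp(.05,-.055,.12)); env.movel(bp(.05,-.055,.073),rate=.06); env.pause(.2)
F0=env.sense()['wrist_force']; d=np.array([-np.sin(BY),np.cos(BY),0])
for y in np.arange(-.05,.016,.0025):
    env.movel(bp(.05,y,.073),rate=.04); env.pause(.1); F=-(env.sense()['wrist_force']-F0)@d
    print(round(y,4),round(F,1),end='; ')
    if F>8: break
print(st())
env.movel(bp(.05,y-.03,.073),rate=.08); env.movel(bp(.05,y-.03,.25)); effector.release(); env.reach([.35,-.2,.4],R(RY)); env.pause(.5)
print('tab',taby(),st()); B=both(); print([barang(P,bp(-.03,0,0)[:2])[1] for P,_ in B],hung(B))
p,_=snap('top'); cv2.imwrite('pics/end.png',cv2.resize(p[110:260,170:510,::-1],None,fx=2.3,fy=2.3))
```

```text
tab [[ 0.0501 -0.0167]
 [ 0.0507 -0.0173]]
-0.05 -0.3; -0.0475 0.1; -0.045 -0.8; -0.0425 -0.4; -0.04 -0.4; -0.0375 0.0; -0.035 -0.3; -0.0325 0.0; -0.03 0.2; -0.0275 0.6; -0.025 -0.2; -0.0225 1.6; -0.02 0.2; -0.0175 0.2; -0.015 0.8; -0.0125 1.0; -0.01 -0.0; -0.0075 -0.2; -0.005 0.6; -0.0025 0.4; 0.0 -0.1; 0.0025 -0.3; 0.005 4.6; 0.0075 10.0; {'t': 96.3, 'p': array([ 0.5175, -0.333 ,  0.0732]), 'w': 0.0007, 'F': array([ 3.8, -9.5, -6.7]), 'g': 5.0, 'q7': np.float64(0.74)}
tab [[0.0506 0.0198]
 [0.0503 0.0194]] {'t': 101.2, 'p': array([ 0.35, -0.2 ,  0.4 ]), 'w': 0.092, 'F': array([-0.6, -0.4, -0.6]), 'g': 0.0, 'q7': np.float64(0.53)}
[np.float64(3.1485281788457087), np.float64(12.347315454790419)] [array([ 0.6628, -0.1462]), array([ 0.653 , -0.0352]), array([0.6435, 0.063 ]), array([0.6345, 0.168 ]), array([0.625 , 0.2703])]
```

View pics/end.png

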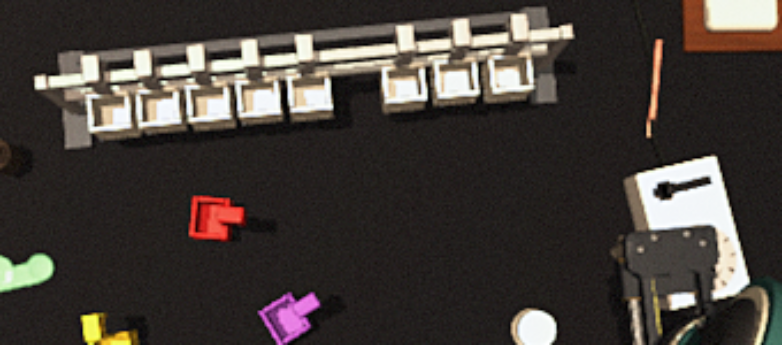

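The switch is at its end stop (tab at crop (663,190)) and all eight pots hang in place. The gripper partly hides the dial from the top camera, so I'll park clear and check the dial before handing in.

Run:
```python
from h import *
env.reach([.3,.35,.4],R(RY)); env.pause(.5)
a=[barang(P,bp(-.03,0,0)[:2])[1] for P,_ in both()]; print(a)
if abs(np.mean(a)-13)<3: print(workorder.finish_job())
```

```text
[np.float64(12.781543622009053), np.float64(13.53669736307026)]
the job is handed in; nothing more can be done
None
```

The job is handed in: the dial is at zero to within about half a degree, the three pots present each hang in their own gap with the neighbours unmoved, and the switch was then pushed to its end stop.

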